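# Shake the cleat weights out of their tins into the weight box

### The arm

A 6-joint arm with a two-finger parallel gripper is mounted at the origin on the work surface. World frame = base frame: x ahead of the robot, y to its left, z up, the work surface at z = 0. Lengths are in m, angles in rad, forces in N, time in s.
With the tool pointing down it reaches from about 0.35 to 0.975 m from the base axis. Payload 7.1 kg.
Tool frame: the origin (TCP) lies midway between the tips of the shut fingers; the grasp point (between the pads) lies 19 mm behind it; z points along the fingers, y is the line along which they close (so a half turn about z gives the same grasp; the last joint's range is limited). The gripper opens to 88 mm and grips with 3 to 60 N. Pads are 20 mm wide; open, the fingers measure 115 mm over their backs; the gripper's body (75 mm by 178 mm) begins 61 mm behind the grasp point.
Start: joints at [1.125, 0.423, 1.63, -0, 1.089, -0.019], TCP at [0.259, 0.569, 0.223] pointing down, gripper open.
Joint ranges: [-3, 3], [-0.9, 2.11], [0.09, 2.58], [-1.31, 4.45], [0.11, 2.69], [-2.54, 2.54]. Speed limits (rad/s): [2.39, 2.39, 3.01, 3.14, 3.14, 3.14].

### API

Orientations are given as a unit quaternion [w, x, y, z].
In Python, from station import move_pose, movel, movej, command_gripper, wait, inverse_kinematics, read_camera, camera_info, MotionError, job_done, get_time, get_joint_pos, get_qvel, get_effort, get_tcp_pos, get_ee_rot, get_ft_force, get_ft_torque, get_grip_width, get_finger_force gives the robot as it stands. Calls block until the motion is done:
- move_pose(position, orientation): joint-space move of the TCP to a pose.
- movel(position, frame=None, v=0.15, until_force=None): straight line of the TCP; frame=None keeps the orientation; v is the mean speed in m/s. With until_force (N) it stops when the force on the tool has changed by that much, and returns True; else False.
- movej(angles): joint-space move.
- command_gripper(opening): opening from 0.0 (shut) to 1.0 (fully open); the grip force is fixed at half the most; returns when the fingers have stopped.
- wait(seconds).
- inverse_kinematics(position, orientation): joint angles nearest the present ones, or None.
- read_camera(name): name is "scene" or "top" or "wrist"; returns the picture (480x640x3 uint8, red, green, blue); there is no depth.
- camera_info(name): a dict with "intrinsics" (3x3 intrinsics, pixels), "dist" ([k1, k2, p1, p2, k3] as OpenCV has them; the pictures are not rectified), "T" (4x4, takes a point from camera to world coordinates); the wrist camera has in their place "tool_from_camera" (4x4, takes a point from camera to tool coordinates, whose origin is the TCP and whose axes are the flange's). Camera axes: x right, y up, looking along -z (the intrinsics and any distortion apply to the point x, -y, -z); pixel columns grow to the right and rows downward; lengths in m; the calibration is good to about 2 mm. A picture is of the moment at which its call begins: read the wrist's pose just before it. camera_info takes no time and is no camera call.
A pose or a line that the arm cannot do raises MotionError and nothing moves.
- job_done(): hands the job in; it is judged then, once.
Readings, each from a call of its own:
- get_time(): time.
- get_joint_pos(): joint angles.
- get_qvel(): joint speeds.
- get_effort(): joint torques, N m.
- get_tcp_pos(): TCP position.
- get_ee_rot(): TCP orientation.
- get_ft_force(): force on the tool from outside, world axes, zero at the start.
- get_ft_torque(): the same for the moment, N m.
- get_grip_width(): opening from 0.0 (shut) to 1.0 (fully open).
- get_finger_force(): force on a finger pad.
Only numpy, scipy, OpenCV 4.12 (cv2) and the standard library are available. Lean on these libraries where they do the work, as an engineer would, in place of code of your own. Each camera call takes 0.05 s, during which the arm holds its last target. There are 200 camera calls.

### The job

Lever the weight box's lid up with the blade of the opening knife, open it wide and lay the knife back on its cork strip. Upturn each tin that holds weights over the box and shake it until it grows no lighter, so that every brass weight lies in the box, and lay both emptied tins flat on the green mat on the same side as they lay before. Then shut the lid fully; leave the glue bottle, sanding block and plane alone.

Things in the scene. Friction and masses are not known exactly. Their poses are not given: they have to be found in the camera images.
- box: Fixed dark wooden weight box, 180 mm (its x) by 220 mm (its y), rim 85 mm high. Origin: centre of the underside; its +x points away from the robot, to the hinge. Walls 10 mm, inner floor 8 mm above the bench. The front wall (-x side) is only 73 mm high over the middle 90 mm of its width, which leaves a slot 12 mm high under the lid.
- box_slot (a point): Centre of that slot, on the outer front face of the box, 79 mm above the bench; the slot runs 45 mm either side of it along the box's y, and straight into the box along its +x.
- lid (a joint): Hinge of the box lid, rad: 0 shut, 1.35 fully open (stop). The lid is a pale board 186 x 220 x 8 mm, about 180 g, no handle, no catch, hinged along the rear (+x) top edge of the box, its front edge 6 mm proud of the front wall. The hinge is stiff (0.26 N m): the lid stays at any angle where it is left.
- lid_edge (a point): Middle of the lid's lower front edge (the free edge); 186 mm from the hinge. Moves with the lid; its x axis points from this edge to the hinge, its z out of the lid's upper face.
- lid_hinge (a point): Middle of the hinge line, at the lid's underside; the hinge line runs along the box's y.
- knife: Loose opening knife, 180 mm long, about 90 g. Dark wooden handle 100 (x) x 38 (y) x 28 mm (z); origin: centre of the handle's underside. A flat steel blade 22 mm wide and 3 mm thick runs along +x from the handle's front end (x = 50 mm) to the tip at x = 130 mm, lying flat at 14 mm above the handle's underside (half the handle's height).
- knife_tip (a point): End of the knife's blade, at mid-thickness (130, 0, 14 mm in the knife's frame).
- strip: Fixed cork strip 70 (x) x 210 (y) x 2 mm on the bench between robot and box, the knife's place. Origin: centre of its underside.
- mat: Fixed green mat 210 (x) x 200 (y) x 3 mm, the place for the emptied tins. Origin: centre of its underside.
- tin_a: Loose blue sheet-metal tin, about 200 g, lying on its side: 125 mm long (its x), 54 mm wide (y), 72 mm high (z), walls 4 mm. Origin: centre of the side it lies on; +z is up as it lies. Its mouth is the whole -x end, but for a brass lip 20 mm high across the lower edge of the mouth. It can hold 0 to 3 weights. Grip it across its 54 mm width; a moderate grip (about 50 N) holds it.
- tin_a_mouth (a point): Centre of the blue tin's mouth (62.5 mm from the tin's origin along its -x, 36 mm above the side it lies on). In the upturned tin a weight comes to stand on the brass lip and stays there until it is shaken off across the lip (towards the tin's +z) or the mouth is tipped well past straight down.
- tin_b: Loose red sheet-metal tin, about 200 g, lying on its side: 125 mm long (its x), 54 mm wide (y), 72 mm high (z), walls 4 mm. Origin: centre of the side it lies on; +z is up as it lies. Its mouth is the whole -x end, but for a brass lip 20 mm high across the lower edge of the mouth. It can hold 0 to 3 weights. Grip it across its 54 mm width; a moderate grip (about 50 N) holds it.
- tin_b_mouth (a point): Centre of the red tin's mouth (62.5 mm from the tin's origin along its -x, 36 mm above the side it lies on). In the upturned tin a weight comes to stand on the brass lip and stays there until it is shaken off across the lip (towards the tin's +z) or the mouth is tipped well past straight down.
- weight1: Loose brass weight, a block 34 x 30 x 22 mm of 140 g, smooth (friction about 0.4). Origin: centre of its 34 x 30 mm underside. If present it starts in the blue tin (tin_a).
- weight2: Loose brass weight, a block 34 x 30 x 22 mm of 140 g, smooth (friction about 0.4). Origin: centre of its 34 x 30 mm underside. If present it starts in the blue tin (tin_a).
- weight3: Loose brass weight, a block 34 x 30 x 22 mm of 140 g, smooth (friction about 0.4). Origin: centre of its 34 x 30 mm underside. If present it starts in the blue tin (tin_a).
- weight4: Loose brass weight, a block 34 x 30 x 22 mm of 140 g, smooth (friction about 0.4). Origin: centre of its 34 x 30 mm underside. If present it starts in the red tin (tin_b).
- weight5: Loose brass weight, a block 34 x 30 x 22 mm of 140 g, smooth (friction about 0.4). Origin: centre of its 34 x 30 mm underside. If present it starts in the red tin (tin_b).
- weight6: Loose brass weight, a block 34 x 30 x 22 mm of 140 g, smooth (friction about 0.4). Origin: centre of its 34 x 30 mm underside. If present it starts in the red tin (tin_b).
- glue: White glue bottle, 56 mm across and 150 mm high, standing loose on the bench left of the box; bystander. Origin: centre of its underside.
- sander: Loose cork sanding block 75 x 42 x 30 mm left of the box; bystander. Origin: centre of its underside.
- plane: Loose small steel block plane 130 x 40 x 40 mm, right of and beyond the box; bystander. Origin: centre of its underside.

How it is judged:
By the outcome, as a careful person would: the job done as asked, in the order asked, and still so for the second after the job is handed in, with the robot touching nothing.
Of weight1, weight2, weight3, weight4, weight5, weight6 only 3 to 6 are there at a start; the rules pass over those that are not, and their reading is None.
At some moment in a run one of tin_a, tin_b may be knocked a few centimetres aside while the robot is not near it.
It also fails if it takes over 210 s, if anything falls off the work surface, if the arm or the gripper's body presses on something with over 40 N, if the wrist force passes 120 N, or if a joint passes its speed limit or range.

## Working session

There is one attempt and no reset: what is moved stays moved. The work goes in short steps, each a Python script; the robot and the scene stay as the last script left them, time stands still between calls to the robot, and variables do not carry over. Pictures are saved under pics/ and viewed, at most 14 in all, crops included, and the job is handed in when it is done.

```bash
ls; mkdir -p pics; python3 - <<'E'
from station import *
import cv2,numpy as np
for n in("scene","top"):
    cv2.imwrite(f"pics/{n}0.png",read_camera(n)[...,::-1]); i=camera_info(n); print(n,np.round(i["intrinsics"],1).tolist(),i["dist"],np.round(i["T"],3).tolist())
print(camera_info("wrist"),get_ee_rot(),get_time())
E
```

```text
pics
scene [[437.1, 0.0, 321.4], [0.0, 437.1, 237.6], [0.0, 0.0, 1.0]] [-0.00561015  0.          0.          0.          0.        ] [[-0.751, -0.493, 0.44, 0.975], [0.66, -0.545, 0.517, 0.54], [-0.015, 0.678, 0.734, 0.776], [0.0, 0.0, 0.0, 1.0]]
top [[530.7, 0.0, 315.1], [0.0, 530.7, 238.3], [0.0, 0.0, 1.0]] [0.05299817 0.         0.         0.         0.        ] [[-0.026, 0.977, -0.211, 0.322], [-1.0, -0.027, 0.001, 0.028], [-0.005, 0.211, 0.977, 1.213], [0.0, 0.0, 0.0, 1.0]]
{'intrinsics': array([[339.11668001,   0.        , 326.48564898],
       [  0.        , 339.11668001, 241.72485095],
       [  0.        ,   0.        ,   1.        ]]), 'dist': array([-0.01568885,  0.        ,  0.        ,  0.        ,  0.        ]), 'tool_from_camera': array([[-1.53564242e-03,  9.65229279e-01,  2.61400230e-01,
         7.04740819e-02],
       [ 9.99998768e-01,  1.56750860e-03,  8.65926071e-05,
         6.25023481e-04],
       [-3.26165389e-04,  2.61400041e-01, -9.65230497e-01,
        -1.61636578e-01],
       [ 0.00000000e+00,  0.00000000e+00,  0.00000000e+00,
         1.00000000e+00]])} [-1.71517698e-04  2.11768142e-01  9.77319709e-01 -6.41645648e-04] 0.1
```

View pics/top0.png

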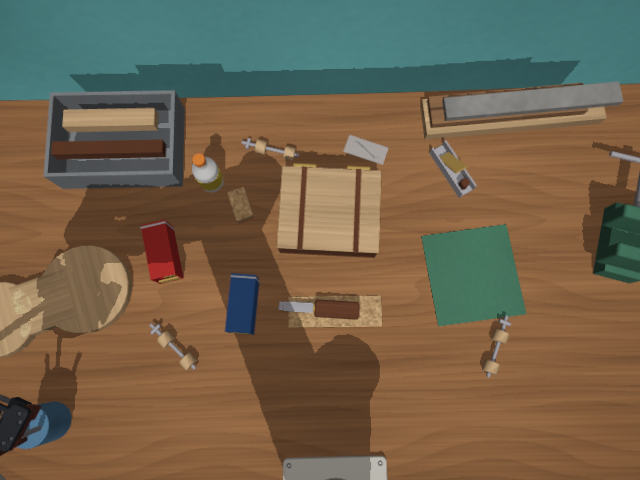

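View pics/scene0.png

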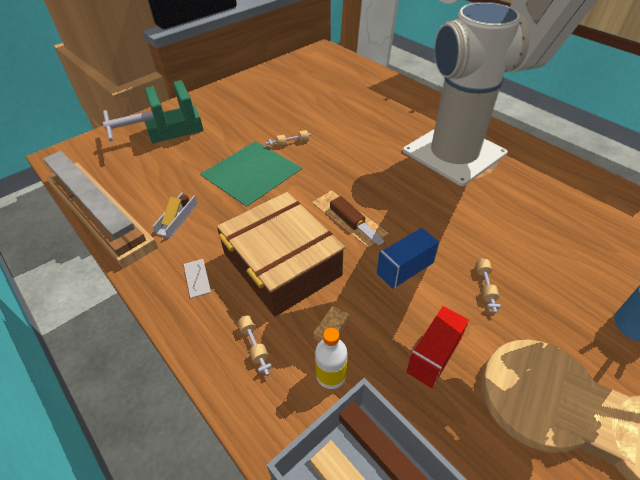

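The top view shows the box at (330,210), the knife at (325,308) with its blade to the left, the blue tin at (242,303), the red tin at (162,252) and the mat at (472,275). I'll look closer at the tins and knife to find the mouths and blade.

```bash
cat > h.py <<'E'
from station import *
import cv2,numpy as np
from scipy.spatial.transform import Rotation as R
def cam(n):
    i=camera_info(n)
    if n=="wrist":
        q=get_ee_rot();T=np.eye(4);T[:3,:3]=R.from_quat([q[1],q[2],q[3],q[0]]).as_matrix();T[:3,3]=get_tcp_pos()
        return i["intrinsics"],i["dist"],T@i["tool_from_camera"]
    return i["intrinsics"],i["dist"],i["T"]
def rays(c,px):
    p=cv2.undistortPoints(np.array(px,float).reshape(-1,1,2),c[0],np.array(c[1])).reshape(-1,2)
    d=np.c_[p[:,0],-p[:,1],-np.ones(len(p))]@c[2][:3,:3].T
    return c[2][:3,3],d
def onz(c,px,z):
    o,d=rays(c,px); return o+d*((z-o[2])/d[:,2])[:,None]
def mask(img,lo,hi):
    m=cv2.inRange(cv2.cvtColor(img,cv2.COLOR_RGB2HSV),lo,hi)
    return cv2.morphologyEx(m,cv2.MORPH_OPEN,np.ones((3,3)))
def big(m,box=None):
    if box: k=np.zeros_like(m);x0,y0,x1,y1=box;k[y0:y1,x0:x1]=m[y0:y1,x0:x1];m=k
    c=cv2.findContours(m,cv2.RETR_EXTERNAL,cv2.CHAIN_APPROX_NONE)[0]
    return max(c,key=cv2.contourArea)
def rectxy(P):
    (c,s,a)=cv2.minAreaRect(np.float32(P[:,:2]*1000).reshape(-1,1,2)); return np.round(c,1),np.round(s,1),round(a,1)
E
python3 - <<'E'
from h import *
t=cv2.imread("pics/top0.png");s=cv2.imread("pics/scene0.png")
a=cv2.resize(t[210:345,130:270],(400,386),interpolation=2);b=cv2.resize(s[215:395,370:480],(240,386),interpolation=2)
cv2.imwrite("pics/tins.png",np.hstack([a,b]))
img=t[...,::-1].copy();c=cam("top")
h=cv2.cvtColor(img,cv2.COLOR_RGB2HSV)
for p in[(242,303),(242,277),(160,250),(178,262),(330,210),(337,309),(295,307),(370,300),(470,275),(380,240),(330,253)]: print(p,h[p[1],p[0]])
for n,lo,hi,z in[("mat",(65,60,40),(90,255,255),.003)]:
    k=big(mask(img,lo,hi),(400,200,540,340)); print(n,rectxy(onz(c,k.reshape(-1,2),z)))
# lid corners by eye
print("lid",onz(c,[(281,167),(381,168),(379,250),(278,247)],.093).round(3).tolist())
print("strip",onz(c,[(381,296),(382,326),(290,326)],.002).round(3).tolist())
print("knife",onz(c,[(279,307),(316,309),(359,309)],.016).round(3).tolist())
E
```

```text
(242, 303) [108 170  96]
(242, 277) [128   8 128]
(160, 250) [  1 200 111]
(178, 262) [  1 195  77]
(330, 210) [ 17  95 175]
(337, 309) [  9 145  95]
(295, 307) [135   6 164]
(370, 300) [ 17 105 175]
(470, 275) [ 75 103 116]
(380, 240) [ 14 138 133]
(330, 253) [ 10 146  63]
mat (array([ 491. , -329.9]), array([207.9, 198.2]), 6.4)
lid [[0.728, 0.099, 0.093], [0.72, -0.123, 0.093], [0.535, -0.109, 0.093], [0.547, 0.107, 0.093]]
strip [[0.446, -0.12, 0.002], [0.378, -0.118, 0.002], [0.384, 0.089, 0.002]]
knife [[0.426, 0.112, 0.016], [0.419, 0.029, 0.016], [0.416, -0.067, 0.016]]
```

View pics/tins.png

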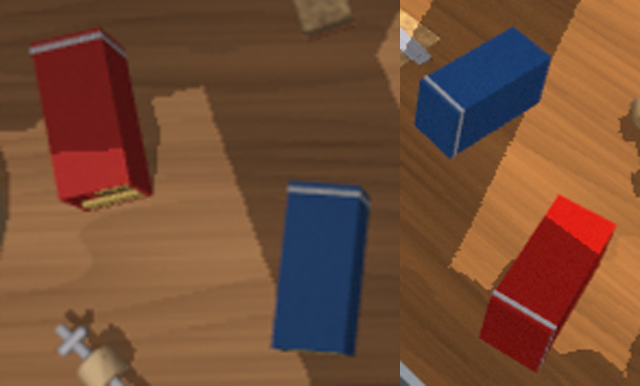

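Both tins have their mouths (brass lip) towards the robot, and the silver band marks the closed end. Next I'll check reachability for the lever arc and the pours, and take a wrist view over the knife and box.

```bash
cat >> h.py <<'E'
def quat(z,y):
    z=np.array(z,float);z/=np.linalg.norm(z);y=np.array(y,float);y-=z*(y@z);y/=np.linalg.norm(y)
    q=R.from_matrix(np.c_[np.cross(y,z),y,z]).as_quat();return [q[3],q[0],q[1],q[2]]
def u(a): return np.array([np.cos(a),np.sin(a),0])
def down(yawy): return quat([0,0,-1],u(yawy))   # yawy: direction of tool y
E
python3 - <<'E'
from h import *
P=np.pi
def show(t,p,q):
    r=inverse_kinematics(p,q);print(t,None if r is None else np.round(r,2))
for s in(1,-1):
    y=np.array([0.05,1,0])*s
    show("knife",[.42,-.03,.01],down(P/2-P/2*s+0.08*0)) 
    for th in(0,.5,1.,1.35):
        # grasp pt on lid frame: 30mm in front of edge -> radius .216
        hx=.722;r=.216;p=np.array([hx-r*np.cos(th),-.01,.08+r*np.sin(th)]);z=np.array([np.sin(th),0,-np.cos(th)])
        show(f"lever {s} {th}",p+.019*z,quat(z,y))
    for t in(0,.2,.4,.6,.8):
        z=np.array([np.cos(t),0,np.sin(t)])
        show(f"pour {s} {t}",np.array([.58,0,.22])+.019*z,quat(z,y))
    show("shut",[.77,-.01,.22],down(P/2*s)); show("wristA",[.5,-.02,.33],down(P/2*s))
E
```

```text
knife [-0.1   0.55  2.17 -0.    0.42 -0.1 ]
lever 1 0 [-0.04  0.51  1.98 -0.    0.65 -1.56]
lever 1 0.5 [-0.06  0.25  2.19  0.13  0.21 -1.7 ]
lever 1 1.0 [-0.06  0.25  2.27  3.    0.38  1.69]
lever 1 1.35 [-0.06  0.44  2.23  3.07  0.88  1.61]
pour 1 0 [-0.04  0.82  2.41  3.1   1.67  1.57]
pour 1 0.2 [-0.04  0.99  2.36  3.1   1.98  1.55]
pour 1 0.4 [-0.04  1.12  2.27  3.1   2.22  1.54]
pour 1 0.6 [-0.03  1.21  2.16  3.1   2.4   1.53]
pour 1 0.8 [-0.03  1.28  2.04  3.1   2.55  1.53]
shut [-0.03  0.64  1.26 -0.    1.23 -1.6 ]
wristA [-0.06  0.12  1.78 -0.    1.24 -1.63]
knife None
lever -1 0 [-0.04  0.51  1.98 -0.    0.65  1.58]
lever -1 0.5 [-0.06  0.25  2.19  0.13  0.21  1.44]
lever -1 1.0 [-0.06  0.25  2.27  3.    0.38 -1.45]
lever -1 1.35 [-0.06  0.44  2.23  3.07  0.88 -1.53]
pour -1 0 [-0.04  0.82  2.41  3.1   1.67 -1.57]
pour -1 0.2 [-0.04  0.99  2.36  3.1   1.98 -1.59]
pour -1 0.4 [-0.04  1.12  2.27  3.1   2.22 -1.6 ]
pour -1 0.6 [-0.03  1.21  2.16  3.1   2.4  -1.61]
pour -1 0.8 [-0.03  1.28  2.04  3.1   2.55 -1.62]
shut [-0.03  0.64  1.26 -0.    1.23  1.54]
wristA [-0.06  0.12  1.78 -0.    1.24  1.51]
```

```bash
python3 - <<'E'
from h import *
move_pose([.44,-.03,.30],down(0))
c=cam("wrist");np.save("c1.npy",np.array(c[2]));a=read_camera("wrist");cv2.imwrite("pics/w1.png",a[...,::-1])
move_pose([.56,0,.42],down(-np.pi/2))
c=cam("wrist");np.save("c2.npy",np.array(c[2]));a=read_camera("wrist");cv2.imwrite("pics/w2.png",a[...,::-1])
print(get_time(),get_joint_pos(),get_ft_force())
E
```

```text
3.9083 [-2.11786529e-02  1.58472469e-01  1.54124128e+00  5.37178821e-06
  1.44262185e+00  1.54878485e+00] [ 0.78797272 -0.63677579 -0.52707078]
```

View pics/w1.png

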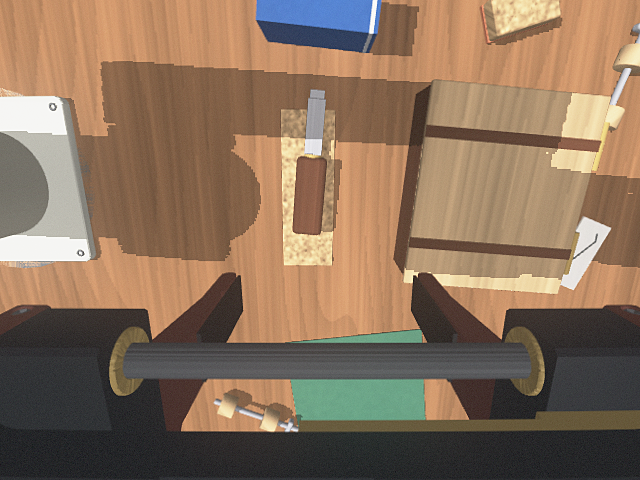

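View pics/w2.png

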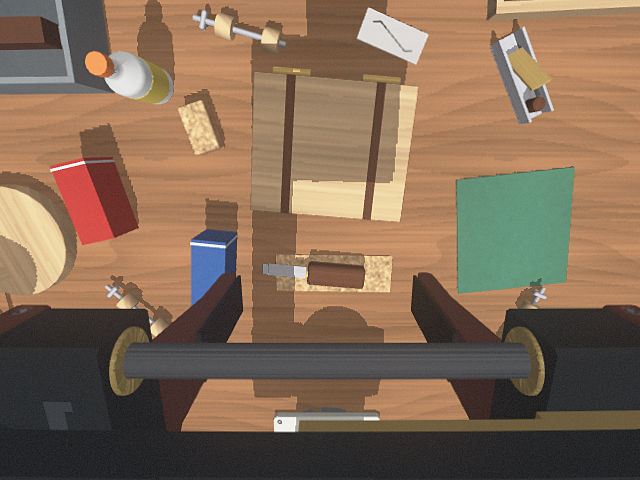

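The wrist views show the knife handle from the blade joint at (314,156) to the rear end at (307,234), with the tip at (318,91). The lid corners in the second view are at (255,72), (418,86), (401,222) and (251,212).

```bash
python3 - <<'E'
from h import *
i=camera_info("wrist");c1=(i["intrinsics"],i["dist"],np.load("c1.npy"));c2=(i["intrinsics"],i["dist"],np.load("c2.npy"))
print("lid w2",onz(c2,[(255,72),(418,86),(401,222),(251,212)],.093).round(4).tolist())
print("lid w1",onz(c1,[(433,80),(612,97),(559,293),(404,282)],.093).round(4).tolist())
print("tip",onz(c1,[(318,91)],.016).round(4),"front/rear top",onz(c1,[(311,157),(307,234)],.03).round(4).tolist())
img=cv2.imread("pics/w1.png")[...,::-1].copy()
h=cv2.cvtColor(img,cv2.COLOR_RGB2HSV)
k=big(cv2.inRange(h,(0,110,50),(12,255,150)),(285,150,335,245)); print("handle",rectxy(onz(c1,k.reshape(-1,2),.028)))
t=cv2.imread("pics/top0.png")[...,::-1].copy();ct=cam("top")
h=cv2.cvtColor(t,cv2.COLOR_RGB2HSV)
k=big(cv2.inRange(h,(0,110,50),(12,255,150)),(310,290,365,330)); print("handle top",rectxy(onz(ct,k.reshape(-1,2),.028)))
E
```

```text
lid w2 [[0.7319, 0.0947, 0.093], [0.7148, -0.1214, 0.093], [0.53, -0.1089, 0.093], [0.5449, 0.1106, 0.093]]
lid w1 [[0.548, 0.1103, 0.093], [0.7334, 0.0956, 0.093], [0.7164, -0.1206, 0.093], [0.5314, -0.1062, 0.093]]
tip [[0.431  0.1119 0.016 ]] front/rear top [[0.4221, 0.0339, 0.03], [0.4157, -0.064, 0.03]]
handle (array([418.5, -15.4]), array([97.8, 37.1]), 85.0)
handle top (array([417.2, -16.1]), array([96.9, 37.6]), 84.7)
```

```bash
cat >> h.py <<'E'
BY=np.deg2rad(-4.4); BX=u(BY); HINGE=np.array([.7241,-.0129,.085]); EDGE=HINGE-.186*BX; SLOT=HINGE-.180*BX+[0,0,-.006]
KY=np.deg2rad(85); KC=np.array([.4185,-.0155,.002])
E
python3 - <<'E'
from h import *
g=KC+.033*u(KY)
q=down(KY-np.pi/2)
move_pose([g[0],g[1],.10],q); movel([g[0],g[1],.004],v=.1)
command_gripper(0.2); print(get_grip_width(),get_finger_force(),get_ft_force())
movel([g[0],g[1],.12],v=.15); print(get_ft_force(),get_ft_torque())
p=SLOT-.127*BX; p[2]=.15   # tip 30 mm before slot
move_pose(p,down(BY-np.pi/2)); p[2]=.067; movel(p)
print(get_tcp_pos(),get_time(),get_ft_torque())
cv2.imwrite("pics/s1.png",read_camera("scene")[160:340,180:420,::-1].repeat(2,0).repeat(2,1))
cv2.imwrite("pics/t1.png",read_camera("top")[180:340,240:420,::-1].repeat(2,0).repeat(2,1))
a=cv2.imread("pics/s1.png");b=cv2.imread("pics/t1.png")
o=np.zeros((360,840,3),np.uint8);o[:,:480]=a;o[:320,480:]=b
cv2.imwrite("pics/j1.png",cv2.resize(o,(800,343)))
E
```

```text
0.42959992570339894 29.953816831111908 [0.46227262 0.76577192 1.23151676]
[ 0.05291983  0.24159686 -0.44005285] [-0.03635056  0.0550028  -0.00374155]
[0.41826099 0.01067742 0.06722161] 10.1583 [0.03018421 0.13578825 0.02481737]
```

View pics/j1.png

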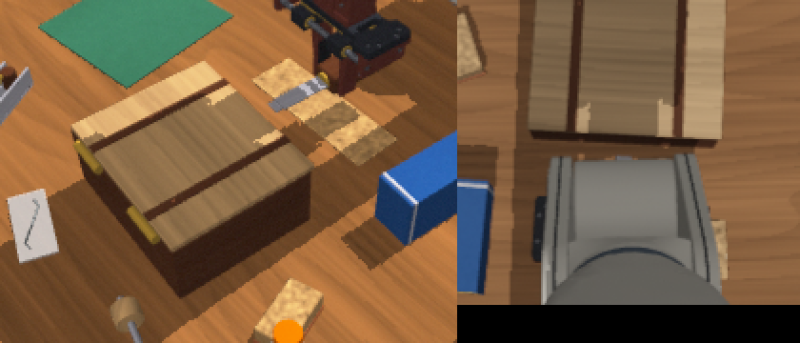

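The blade points at the slot, with its tip around (322,214) in the scene image. I'll project the expected tip to check its height, then insert with a force guard.

```bash
cat >> h.py <<'E'
def proj(c,P):
    Ti=np.linalg.inv(c[2]);X=np.atleast_2d(P)@Ti[:3,:3].T+Ti[:3,3];X[:,1:]*=-1
    return cv2.projectPoints(X.reshape(-1,1,3),np.zeros(3),np.zeros(3),c[0],np.array(c[1]))[0].reshape(-1,2)
E
python3 - <<'E'
from h import *
c=cam("scene");t=get_tcp_pos()+.097*BX+[0,0,.012];yv=u(BY+np.pi/2)
P=[t,t+.011*yv,t-.011*yv,t+[0,0,.01]]
print(proj(c,P).round(1).tolist(), "j1:",((proj(c,P)-[180,160])*2*.952).round(0).tolist())
p0=get_tcp_pos();p=p0+.030*BX+.020*BX
f0=get_ft_force()
r=movel(p,v=.03,until_force=4);print(r,(get_tcp_pos()-p0)@BX,get_ft_force()-f0,get_ft_torque())
E
```

```text
[[322.2, 217.1], [325.1, 219.8], [319.3, 214.5], [322.1, 214.0]] j1: [[271.0, 109.0], [276.0, 114.0], [265.0, 104.0], [271.0, 103.0]]
False 0.04983326743494409 [ 0.28033174 -0.13637234  0.7180668 ] [0.00311955 0.09116605 0.02744243]
```

```bash
cat >> h.py <<'E'
def tipto(th,r=.160,v=.06):
    t=HINGE-r*np.cos(th)*BX+[0,0,r*np.sin(th)]
    movel(t-.097*BX-[0,0,.0135],v=v)
    print(round(th,2),np.round(get_ft_force(),1),np.round(get_ft_torque(),2),round(get_grip_width(),3))
E
python3 - <<'E'
from h import *
for th in np.arange(.05,.41,.07): tipto(th)
cv2.imwrite("pics/s2.png",cv2.resize(read_camera("scene")[120:340,180:440,::-1],None,fx=2,fy=2))
E
```

```text
0.05 [ 0.7  0.2 -1.3] [0.01 0.13 0.01] 0.428
0.12 [ 0.9  0.3 -1.3] [-0.04  0.09 -0.01] 0.431
0.19 [ 0.6  0.6 -0.9] [ 0.02  0.1  -0.03] 0.432
0.26 [ 0.   1.2 -1.4] [0.03 0.12 0.01] 0.431
0.33 [ 0.6 -0.  -1.4] [-0.    0.05  0.01] 0.43
0.4 [ 0.9  0.1 -0.3] [-0.    0.09  0.05] 0.43
```

View pics/s2.png

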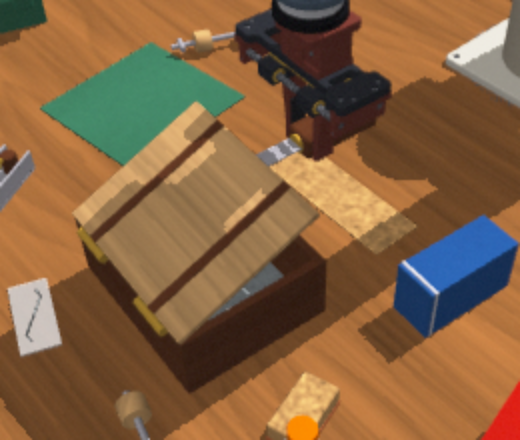

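The lid is rising with the blade and there's no sign of slip, so I'll continue round the arc.

```bash
python3 - <<'E'
from h import *
for th in list(np.arange(.5,1.3,.1))+[1.32]: tipto(th,v=.08)
cv2.imwrite("pics/s3.png",cv2.resize(read_camera("scene")[60:340,140:440,::-1],None,fx=1.8,fy=1.8)); print(get_time())
E
```

```text
0.5 [-0.7 -0.4 -0.5] [-0.05  0.12 -0.  ] 0.428
0.6 [-0.  -0.3 -1.2] [-0.02  0.14 -0.01] 0.431
0.7 [-0.   0.1 -2.2] [ 0.01  0.11 -0.04] 0.431
0.8 [ 0.   0.3 -0.5] [-0.02  0.11 -0.03] 0.432
0.9 [ 0.6  0.5 -1.2] [-0.02  0.11  0.02] 0.43
1.0 [-0.8 -0.2 -1.9] [-0.06  0.11  0.04] 0.427
1.1 [ 0.4  0.3 -1.8] [0.01 0.1  0.02] 0.433
1.2 [-1.   0.2 -0.9] [ 0.02  0.17 -0.03] 0.428
1.32 [-0.8  0.7 -0.8] [0.04 0.15 0.  ] 0.434
17.4
```

View pics/s3.png

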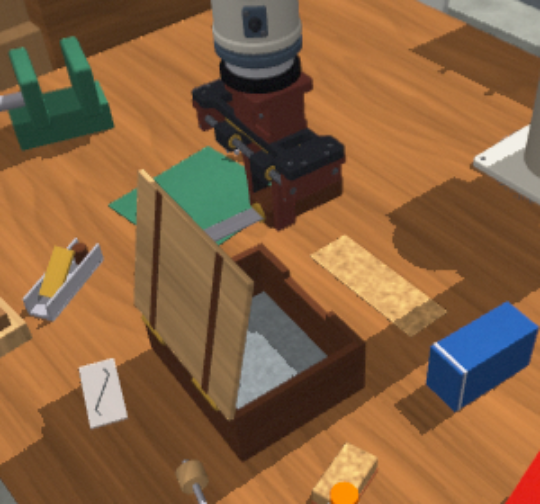

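The lid stands wide open. Next I'll return the knife to its original place on the strip and re-locate the tins.

```bash
python3 - <<'E'
from h import *
p=get_tcp_pos(); movel(p-.08*BX+[0,0,.02],v=.2)
g=KC+.033*u(KY);q=down(KY-np.pi/2)
move_pose([g[0],g[1],.14],q); movel([g[0],g[1],.03],v=.15); print(movel([g[0],g[1],.005],v=.03,until_force=6),get_tcp_pos(),get_ft_force())
command_gripper(1.0); movel([g[0],g[1],.25],v=.25)
move_pose([.30,.22,.32],down(-np.pi/2)); wait(.2)   # camera side +x
np.save("c3.npy",cam("wrist")[2]);cv2.imwrite("pics/w3.png",read_camera("wrist")[...,::-1]);print(get_time(),[round(float(v),2) for v in np.mean([get_ft_force() for _ in range(5)],0)])
E
```

```text
False [0.4214291  0.01737447 0.00502301] [ 0.24462772 -0.5998221  -0.64929155]
25.2833 [-0.39, 0.03, -0.18]
```

View pics/w3.png

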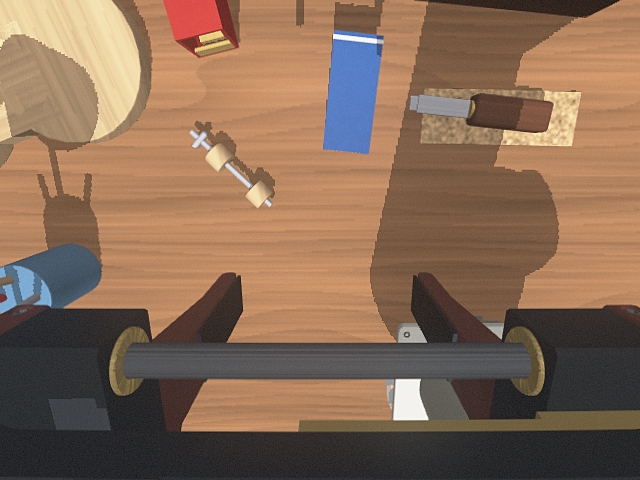

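The knife lies on the strip. The blue tin's top-face corners are (335,32), (382,36), (369,153) and (323,149).

```bash
python3 - <<'E'
from h import *
i=camera_info("wrist");c=(i["intrinsics"],i["dist"],np.load("c3.npy"))
P=onz(c,[(335,31),(382,36),(369,153),(323,149)],.072);print(P.round(4).tolist())
m=P.mean(0);d=(P[0]+P[1]-P[2]-P[3])[:2];print("c",m,"yaw",np.degrees(np.arctan2(d[1],d[0])),np.linalg.norm(d)/2)
t=read_camera("top");k=big(mask(t,(100,100,30),(125,255,255)),(190,240,290,360));print("top",rectxy(onz(cam("top"),k.reshape(-1,2),.072)))
E
```

```text
[[0.4968, 0.2106, 0.072], [0.492, 0.1598, 0.072], [0.3692, 0.1703, 0.072], [0.3738, 0.2241, 0.072]]
c [0.43295582 0.19122762 0.072     ] yaw -5.5671634745587655 0.12348385947973657
top (array([427.9, 187.3]), array([ 60.1, 115.6]), 84.2)
```

```bash
cat >> h.py <<'E'
def weigh(n=80):
    wait(.3);F=[]
    for _ in range(n): F.append(get_ft_force());wait(.005)
    return np.mean(F,0)
def pitched(phi,yaw,s=-1):  # tool turned phi from down towards heading yaw; tool y = s*left of heading
    return quat(np.sin(phi)*u(yaw)-[0,0,np.cos(phi)], s*u(yaw+np.pi/2))
def gp(pos,phi,yaw): # TCP for grasp point pos
    return np.array(pos)+.019*(np.sin(phi)*u(yaw)-[0,0,np.cos(phi)])
E
python3 - <<'E'
from h import *
f0=weigh(); C=np.array([.433,.1912]);Y=np.deg2rad(-5.6)
move_pose([*C,.16],pitched(0,Y)); movel([*C,.026],v=.12); command_gripper(.2)
print(get_grip_width(),get_finger_force())
movel([*C,.20],v=.15); f1=weigh(); print("weight",f1-f0,get_time())
np.save("f0.npy",f0)
move_pose([.56,.0,.28],pitched(0,BY))
for z in(.28,.36):
  for phi in(0,.2,.3,.4,.5,.6,.8,1.2,1.57):
    r=inverse_kinematics(gp([.57,0,z],phi,BY),pitched(phi,BY));print(z,phi,None if r is None else np.round(r,2))
E
```

```text
0.615350527241576 29.98947311192751
weight [-8.32828608e-02  2.43834325e-03 -6.16365018e+00] 31.3167
0.28 0 [-0.02  0.3   1.72 -0.    1.12  1.63]
0.28 0.2 [-0.01  0.22  1.85 -0.02  0.88  1.64]
0.28 0.3 [-0.01  0.18  1.91 -0.03  0.75  1.65]
0.28 0.4 [-0.01  0.15  1.97 -0.05  0.62  1.67]
0.28 0.5 [-0.    0.13  2.04 -0.08  0.48  1.7 ]
0.28 0.6 [ 0.    0.11  2.1  -0.14  0.33  1.76]
0.28 0.8 None
0.28 1.2 [ 0.03  0.28  2.4   3.29  0.74 -1.64]
0.28 1.57 [ 0.04  0.63  2.46  3.26  1.51 -1.58]
0.36 0 [-0.02  0.23  1.63 -0.    1.29  1.63]
0.36 0.2 [-0.01  0.14  1.75 -0.01  1.05  1.64]
0.36 0.3 [-0.01  0.09  1.82 -0.02  0.93  1.65]
0.36 0.4 [-0.01  0.06  1.88 -0.04  0.8   1.66]
0.36 0.5 [-0.    0.03  1.94 -0.06  0.67  1.68]
0.36 0.6 [ 0.   -0.    2.01 -0.09  0.54  1.71]
0.36 0.8 [ 0.01 -0.03  2.13 -0.26  0.25  1.88]
0.36 1.2 [ 0.03  0.05  2.35  3.36  0.46 -1.73]
0.36 1.57 [ 0.04  0.34  2.45  3.26  1.23 -1.61]
```

The load is 6.16 N, which means three weights in the blue tin. I'll flip the wrist low over the box and then upturn.

```bash
cat >> h.py <<'E'
def flip(pos,yaw,z=None):
    """ over the box: pitch until j5 is small, roll j4 over, end at pitch ~+.4 """
    last=None
    for phi in np.arange(0,1.2,.05):
        r=inverse_kinematics(gp(pos,phi,yaw),pitched(phi,yaw))
        if r is None or r[4]<.2 or r[3]>1.5: break
        last=(phi,r)
    for phi2 in np.arange(last[0]+.1,1.57,.05):
        r=inverse_kinematics(gp(pos,phi2,yaw),pitched(phi2,yaw))
        if r is not None and r[3]>1.5 and r[4]>.15: return last,(phi2,r)
E
python3 - <<'E'
from h import *
pos=[.585,-.002,.20]
move_pose(gp([.585,-.002,.26],0,BY),pitched(0,BY)); movel(gp(pos,0,BY))
a,b=flip(pos,BY); print(a[0],np.round(a[1],2),b[0],np.round(b[1],2))
movej(a[1]); print(get_tcp_pos(),get_ft_force())
movej(b[1]); print(get_tcp_pos(),get_time())
f=weigh()-np.load("f0.npy");print("weight",f)
cv2.imwrite("pics/s4.png",cv2.resize(read_camera("scene")[60:340,140:440,::-1],None,fx=1.8,fy=1.8))
for phi in(1.57,1.8,2.,2.2,2.4):
    p=np.array([.61-.0625*np.sin(phi-1.57),-.003,.19+.02*(phi>1.6)])
    r=inverse_kinematics(gp(p,phi,BY),pitched(phi,BY));print(phi,None if r is None else np.round(r,2))
E
```

```text
0.55 [-0.01  0.28  2.1  -0.18  0.21  1.81] 0.8000000000000002 [ 0.01  0.31  2.24  3.42  0.22 -1.79]
[ 0.59595115 -0.00288168  0.18521784] [ 0.17357367 -0.10227617 -5.80551465]
[ 0.59860149 -0.0029669   0.18671524] 36.9083
weight [ 6.05997644e-03  4.78362068e-02 -6.19027027e+00]
1.57 [ 0.02  0.89  2.33  3.24  1.65 -1.56]
1.8 [ 0.02  1.02  2.31  3.25  1.99 -1.55]
2.0 [ 0.02  1.15  2.24  3.25  2.25 -1.54]
2.2 [ 0.01  1.25  2.14  3.25  2.45 -1.54]
2.4 [ 0.    1.32  2.03  3.24  2.61 -1.54]
```

View pics/s4.png

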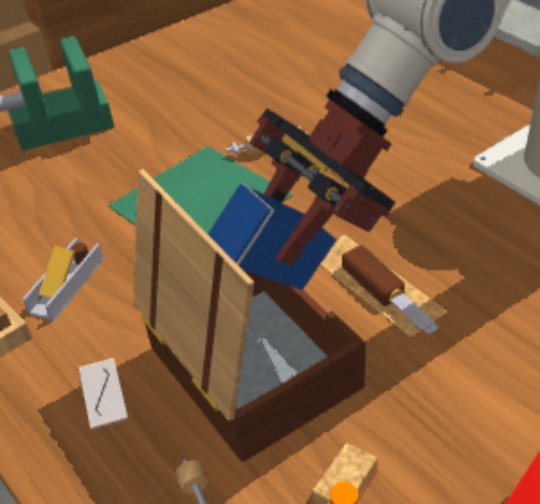

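```bash
cat >> h.py <<'E'
def upturn(phi,x=.615,zc=.185,f=move_pose):
    t=phi-np.pi/2; L=HINGE+(x-HINGE[0])/BX[0]*BX   # mouth centre on box midline
    pos=np.array([L[0],L[1],0])-.0625*np.sin(t)*BX; pos[2]=zc
    f(gp(pos,phi,BY),pitched(phi,BY)); return pos
def shake(n=4,a=.03,v=.3):
    p=get_tcp_pos()
    for _ in range(n):
        movel(p-a*BX,v=.12); movel(p,v=v)
E
python3 - <<'E'
from h import *
f0=np.load("f0.npy")
upturn(1.2);upturn(1.57);print("w",(weigh(50)-f0)[2],get_time())
shake(4);print("w",(weigh(50)-f0)[2],get_time(),get_tcp_pos())
E
```

```text
w -6.068750179593913 40.0833
w -6.1601699387177 43.4 [ 0.63393891 -0.00595648  0.18496345]
```

```bash
python3 - <<'E'
from h import *
f0=np.load("f0.npy")
upturn(1.97,x=.625,zc=.215);print("w",(weigh(50)-f0)[2],get_time())
shake(3,.03,.3);print("w",(weigh(50)-f0)[2],get_time(),get_tcp_pos())
shake(3,.04,.5);print("w",(weigh(50)-f0)[2],get_time(),get_tcp_pos())
cv2.imwrite("pics/s5.png",cv2.resize(read_camera("scene")[60:340,140:440,::-1],None,fx=1.8,fy=1.8))
E
```

```text
w -6.128192939589086 44.675
w -6.091848070057381 47.3417 [ 0.61822103 -0.00476136  0.22236547]
w -6.1102796716793275 50.2583 [ 0.61818613 -0.00474695  0.22229371]
```

View pics/s5.png

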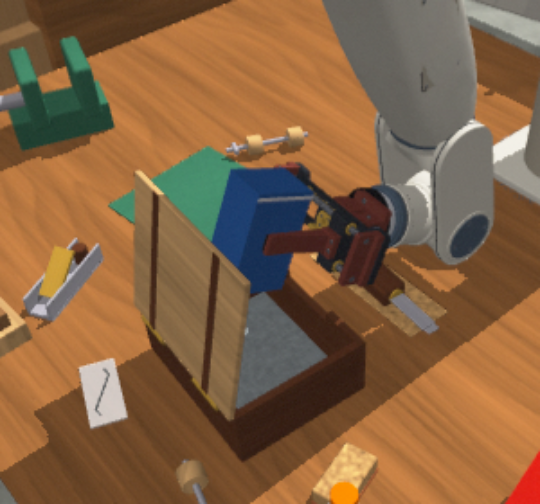

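The weights still hold on the lip, so I'll tip further past vertical, placed so the gripper body stays clear.

```bash
python3 - <<'E'
from h import *
f0=np.load("f0.npy")
for phi,z in((2.07,.225),(2.17,.235),(2.27,.24)):
    upturn(phi,x=.64,zc=z,f=lambda p,q:(move_pose(p,q)));w=(weigh(40)-f0)[2];print(phi,"w",w,get_time(),get_tcp_pos())
    if w>-5.4: break
    shake(2,.04,.5);w=(weigh(40)-f0)[2];print(phi,"shaken w",w)
    if w>-5.4: break
cv2.imwrite("pics/t5.png",read_camera("top")[...,::-1])
E
```

```text
2.07 w -6.1166840184268985 51.1917 [ 0.62677041 -0.00539797  0.23406881]
2.07 shaken w -6.139393867762697
2.17 w -6.208339531324689 54.175 [ 0.62050097 -0.00492225  0.24573118]
2.17 shaken w -1.9759762033476267
```

All three blue weights are out (1.98 N is the empty tin). I'll flip back, lay the tin on the mat, and check the weights in the box.

```bash
cat >> h.py <<'E'
MC=np.array([.491,-.330]);MY=np.deg2rad(6.4)
QA=[-0.01,.28,2.1,-.18,.21,1.81];QB=[.01,.31,2.24,3.42,.22,-1.79]
def lay(off):
    upturn(1.57);upturn(1.2); movej(QB); movej(QA)
    move_pose(gp([.585,-.002,.26],0,BY),pitched(0,BY)); move_pose(gp([.56,-.08,.28],0,BY),pitched(0,BY))
    c=MC+off*u(MY+np.pi/2); q=pitched(0,MY)
    move_pose([*c,.15],q); movel([*c,.045],v=.15); print(movel([*c,.029],v=.03,until_force=4),get_tcp_pos(),get_ft_force())
    command_gripper(1.0); movel([*c,.25],v=.25)
E
python3 - <<'E'
from h import *
cv2.imwrite("pics/w5.png",read_camera("wrist")[...,::-1])
lay(-.052)
move_pose([.40,.20,.40],down(-np.pi/2)); wait(.2)
np.save("c6.npy",cam("wrist")[2]);cv2.imwrite("pics/w6.png",read_camera("wrist")[...,::-1])
cv2.imwrite("pics/t6.png",read_camera("top")[...,::-1]);print(get_time())
E
```

```text
Traceback (most recent call last):
  File "h.py", line 70, in lay
    c=MC+off*u(MY+np.pi/2); q=pitched(0,MY)
      ~~^~~~~~~~~~~~~~~~~~
ValueError: operands could not be broadcast together with shapes (2,) (3,)
```

```bash
python3 - <<'E'
s=open('h.py').read()
s=s.replace("c=MC+off*u(MY+np.pi/2);","c=MC+off*u(MY+np.pi/2)[:2];").replace("def lay(off):\n","def lay(off):\n    back();place(off)\ndef back():\n").replace("    c=MC+off","def place(off):\n    c=MC+off")
open('h.py','w').write(s)
E
python3 - <<'E'
from h import *
print(get_joint_pos(),get_time())
place(-.052)
move_pose([.40,.20,.40],down(-np.pi/2)); wait(.2)
np.save("c6.npy",cam("wrist")[2]);cv2.imwrite("pics/w6.png",read_camera("wrist")[...,::-1])
cv2.imwrite("pics/t6.png",read_camera("top")[...,::-1]);print(get_time())
E
```

```text
[-1.64618695e-01  2.92399003e-01  1.73008373e+00  6.81620050e-05
  1.11938131e+00  1.48499171e+00] 62.7917
True [ 0.4973754  -0.38180868  0.03100572] [ 2.63509591 -0.65837673  1.64204161]
69.5667
```

View pics/w6.png

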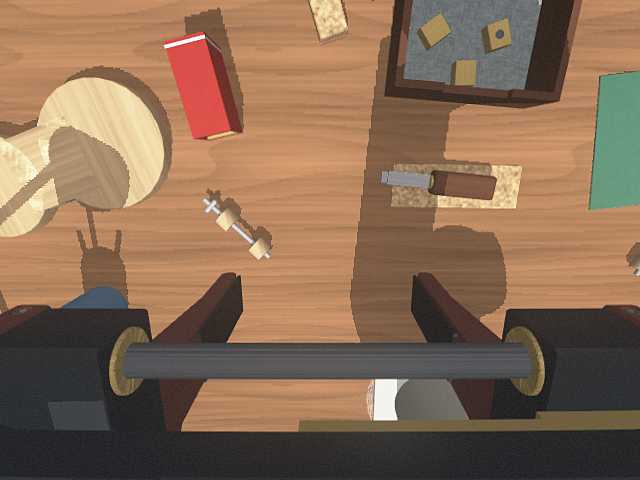

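View pics/t6.png

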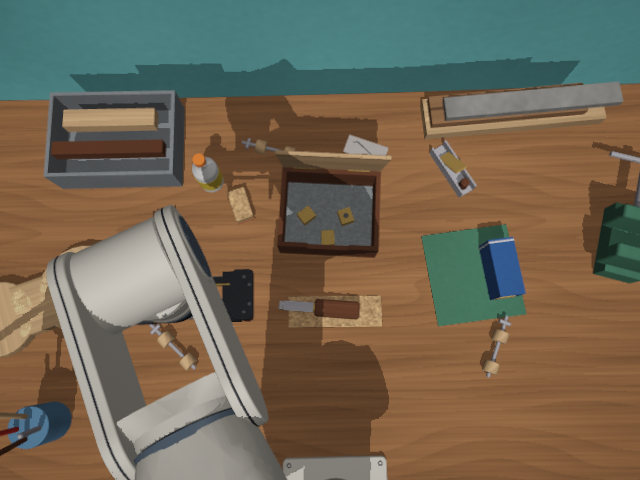

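Three weights lie in the box and the blue tin is on the mat. The red tin's top-face corners are about (165,46), (205,34), (233,130) and (195,138).

```bash
python3 - <<'E'
from h import *
i=camera_info("wrist");c=(i["intrinsics"],i["dist"],np.load("c6.npy"))
P=onz(c,[(165,46),(205,34),(233,130),(195,138)],.072);print(P.round(4).tolist())
d=(P[0]+P[1]-P[2]-P[3])[:2];l=(P[0]-P[3])[:2];print("c",P.mean(0),"yaw",np.degrees(np.arctan2(d[1],d[0])),np.degrees(np.arctan2(l[1],l[0])),np.linalg.norm(d)/2,np.linalg.norm(l),np.linalg.norm(P[0]-P[1]),np.linalg.norm(P[2]-P[3]))
E
```

```text
[[0.6051, 0.41, 0.072], [0.6187, 0.3564, 0.072], [0.5, 0.3284, 0.072], [0.4897, 0.382, 0.072]]
c [0.55336416 0.36917424 0.072     ] yaw 13.44941727559262 13.644434041370552 0.12037218440447521 0.11878970693571628 0.05528321450581924 0.05452564219227082
```

```bash
python3 - <<'E'
from h import *
C=np.array([.5518,.3688]);Y=np.deg2rad(13.6)
f0=weigh();np.save("f0.npy",f0)
move_pose([*C,.16],pitched(0,Y)); movel([*C,.026],v=.12); command_gripper(.2)
print(get_grip_width(),get_finger_force(),get_ft_force())
movel([*C,.24],v=.2); w=(weigh()-f0)[2]; print("weight",w,get_time())
if w<-2.7:
    move_pose(gp([.56,0,.28],0,BY),pitched(0,BY)); move_pose(gp([.585,-.002,.20],0,BY),pitched(0,BY))
    movej(QA);movej(QB);upturn(1.2);upturn(1.57);print((weigh(40)-f0)[2])
    upturn(2.07,x=.64,zc=.225);shake(2,.04,.5);print((weigh(40)-f0)[2])
    upturn(2.17,x=.64,zc=.235)
    for _ in range(5):
        w=(weigh(60)-f0)[2];print("w",w,get_time())
        if w>-2.5: break
        shake(3,.04,.5)
E
```

```text
0.6132898491650112 29.896978586912155 [-2.14503959  3.43349244  1.99811837]
weight -6.215782338685831 75.8583
-6.220976559843939
-2.2199285720601183
w -2.0228860850287727 87.275
```

The red tin is empty too. I'll lay it beside the blue one and check.

```bash
python3 - <<'E'
from h import *
back();place(.052)
move_pose([.40,-.05,.40],down(-np.pi/2)); wait(.2)
cv2.imwrite("pics/w7.png",read_camera("wrist")[...,::-1]);print(get_time())
for p in([.78,-.017,.24],[.77,-.017,.36]):
    for s in(1,-1): print(inverse_kinematics(p,down(BY+s*np.pi/2)),inverse_kinematics(p,down(BY)))
E
```

```text
True [ 0.48544602 -0.27835857  0.02990999] [1.13454448 0.36128043 1.54231697]
99.0833
[-3.70448013e-02  6.43329086e-01  1.21830806e+00 -4.44089210e-16
  1.27995551e+00 -1.53104664e+00] [-3.70448013e-02  6.43329086e-01  1.21830806e+00 -4.44089210e-16
  1.27995551e+00  3.97496858e-02]
[-3.70448013e-02  6.43329086e-01  1.21830806e+00 -4.44089210e-16
  1.27995551e+00  1.61054601e+00] [-3.70448013e-02  6.43329086e-01  1.21830806e+00 -4.44089210e-16
  1.27995551e+00  3.97496858e-02]
[-3.75257311e-02  5.50579089e-01  1.11415557e+00 -4.44089210e-16
  1.47685800e+00 -1.53152757e+00] [-3.75257311e-02  5.50579089e-01  1.11415557e+00 -4.44089210e-16
  1.47685800e+00  3.92687560e-02]
[-3.75257311e-02  5.50579089e-01  1.11415557e+00 -4.44089210e-16
  1.47685800e+00  1.61006508e+00] [-3.75257311e-02  5.50579089e-01  1.11415557e+00 -4.44089210e-16
  1.47685800e+00  3.92687560e-02]
```

View pics/w7.png

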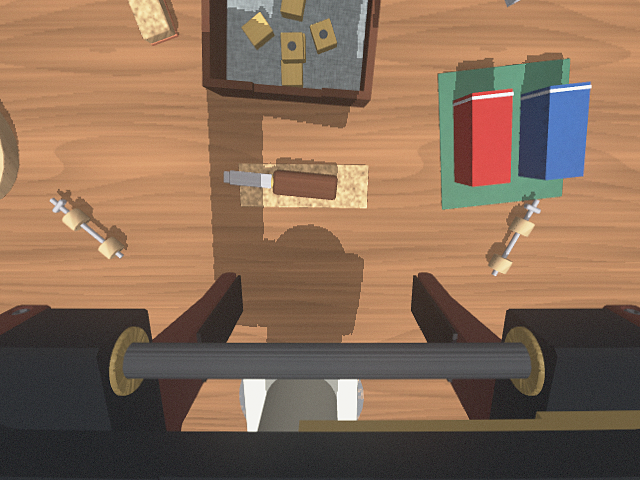

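Both tins lie on the mat, the knife is on its strip and the weights are in the box. Next I'll shut the lid from behind.

```bash
python3 - <<'E'
from h import *
command_gripper(0.0); q=down(BY-np.pi/2); r=.160
def pt(th,g=0):
    n=np.sin(th)*BX+[0,0,np.cos(th)]
    return HINGE-r*np.cos(th)*BX+[0,0,r*np.sin(th)]+(.008+g)*n+.010*BX
move_pose([.50,-.0,.42],q); move_pose(HINGE+.09*BX+[0,0,.34],q)
movel(pt(1.4,.03),v=.15)
for th in np.arange(1.4,.05,-.1):
    movel(pt(th),v=.1); 
    F=get_ft_force(); 
    if abs(F).max()>8: print("F",th,F)
print(get_tcp_pos(),get_time())
print(movel(pt(0,-.004),v=.03,until_force=12),get_tcp_pos(),get_ft_force())
movel(get_tcp_pos()+[0,0,.1],v=.2); p=get_tcp_pos()
move_pose([.36,.10,.40],q)
print(get_time());cv2.imwrite("pics/s8.png",cv2.resize(read_camera("scene")[120:400,140:490,::-1],None,fx=1.8,fy=1.8))
E
```

```text
[ 0.57586636 -0.00152037  0.10878574] 108.0167
True [ 0.57530731 -0.0014377   0.09374795] [-2.1164453  -0.1973659   8.73806911]
110.4083
```

View pics/s8.png

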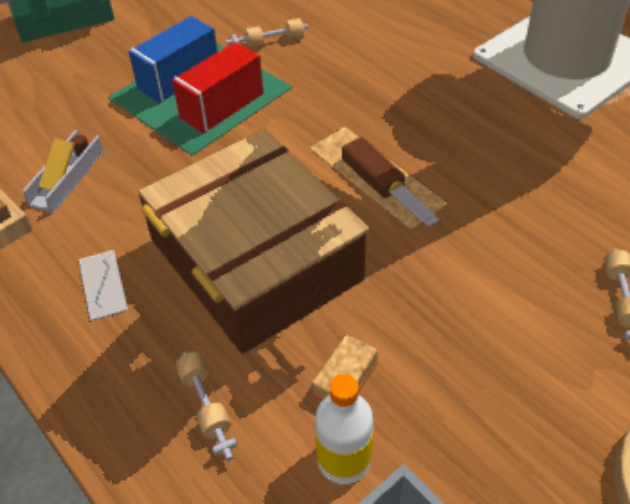

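The lid is shut at its original height with 12 N of resistance, both tins lie flat on the mat, the knife is on its strip and the other items are undisturbed.

```bash
python3 -c "
from station import *
print(job_done(),get_time())"
```

```text
the job is handed in; nothing more can be done
the job is handed in; nothing more can be done
```

The job is handed in, about 110 s on the robot clock: lid levered open and shut again, knife on its strip, both tins flat on the mat and weighing empty; by weight all six brass weights are in the box, though my last picture inside it showed only five, with its far side out of view.

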